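# Gather the spacers in the tote's pouring corner and hold for the count

### The job

Two of the five brass spacers have been left out on the bench: put them into the small grey tote with the other three. Then take the tote by one of its hand grips, lift it clear off the bench and tip it so that all five spacers slide together into its cut-off corner, and finish still holding it there in the air, clearly tilted and still, so that they can be counted. Leave everything else on the bench where it is.

Things in the scene. Friction and masses are not known exactly. Their poses are not given: they have to be found in the camera images.
- tote: small open grey plastic tote, 300 g, outside 220 mm long (its x) x 150 mm wide (its y) x 65 mm high, walls and floor 4 mm; origin centre of the underside, z up. Its corner at +x +y is cut off at 45 degrees (the cut takes 40 mm off each wall), the other three are square. Each end wall has a hand grip outside. Spacers slide on its smooth plastic (friction about 0.22).
- tote_corner (a point): middle of the cut-off corner's inner face, at the level of the tote's inner floor: at (86, 51, 4) mm in the tote's frame
- tote_grip_a (a point): hand grip on the tote's -x end: a solid lip outside the wall, 90 mm long, level with the rim and 26 mm deep; wall and lip are 16 mm thick together, to pinch from above across the tote's x (one finger inside). This point: top of the rim, mid-thickness and mid-length, at (-114, 0, 65) mm in the tote's frame
- tote_grip_b (a point): the same hand grip on the tote's +x end, 80 mm long; this point: top of the rim, mid-thickness and mid-length, at (114, -20, 65) mm in the tote's frame
- spacer1: round brass spacer, 24 mm diameter x 18 mm high, with a dark 12 mm bore, 50 g, starts standing on the tote's floor, away from the cut-off corner; origin in its middle, z along its axis
- spacer2: round brass spacer, 24 mm diameter x 18 mm high, with a dark 12 mm bore, 50 g, starts standing on the tote's floor, away from the cut-off corner; origin in its middle, z along its axis
- spacer3: round brass spacer, 24 mm diameter x 18 mm high, with a dark 12 mm bore, 50 g, starts standing on the tote's floor, away from the cut-off corner; origin in its middle, z along its axis
- spacer4: round brass spacer, 24 mm diameter x 18 mm high, with a dark 12 mm bore, 50 g, starts standing on the open bench beside the tote; origin in its middle, z along its axis
- spacer5: round brass spacer, 24 mm diameter x 18 mm high, with a dark 12 mm bore, 50 g, starts standing on the open bench beside the tote; origin in its middle, z along its axis
- tool_case: bystander: shut blue steel tool case, 266 x 176 x 81 mm, heavy and fixed; origin centre of underside
- tape: bystander: roll of black tape lying flat, 60 mm across, 18 mm high; origin centre of underside
- knob: bystander: aluminium control knob, 32 mm across, 18 mm high, solid (no hole); origin centre of underside
- screwdriver: bystander: screwdriver lying on the far part of the bench, about 200 mm long
- pliers: bystander: pliers lying flat on the far part of the bench, 180 mm long, 12 mm high
- dish: bystander: round black dish, 90 mm across, 26 mm high; origin centre of underside
- dispenser: bystander: clear dispenser bottle, 56 mm across, 130 mm high; origin centre of underside

How it is judged:
By the outcome, as a careful person would: the job done as asked, in the order asked, and still so for the second after the job is handed in, while the arm keeps its last pose, push and grip.
It also fails if it takes over 64 s, if anything falls off the work surface, if the arm or the gripper's body presses on something with over 40 N, if the wrist force passes 120 N, or if a joint passes its speed limit or range.

### The arm

A 7-joint arm with a two-finger parallel gripper is mounted at the origin on the work surface. World frame = base frame: x ahead of the robot, y to its left, z up, the work surface at z = 0. Lengths are in m, angles in rad, forces in N, time in s.
With the tool pointing down it reaches from about 0.35 to 0.775 m from the base axis. Payload 3.1 kg.
Tool frame: the origin (TCP) lies midway between the tips of the shut fingers; the grasp point (between the pads) lies 19 mm behind it; z points along the fingers, y is the line along which they close (so a half turn about z gives the same grasp; the last joint's range is limited). The gripper opens to 85 mm and grips with 20 to 120 N. Pads are 22 mm wide; open, the fingers measure 114 mm over their backs; the gripper's body (76 mm by 85 mm) begins 54 mm behind the grasp point. The pads swing forward as they close: fully open they stand 13 mm farther back than shut.
Start: joints at [-1.287, 0.311, 0.014, 1.512, -0.004, 1.319, -0.027], TCP at [0.176, 0.521, 0.231] pointing down, gripper open.
Joint ranges: [-2.7, 2.7], [-0.3, 1.91], [-1.27, 1.3], [0.12, 2.57], [-1.44, 4.58], [0.2, 2.03], [-3.05, 3.05]. Speed limits (rad/s): [2.79, 2.79, 3.14, 3.14, 3.14, 3.14, 3.14].

### API

Orientations are given as a 3x3 rotation matrix whose columns are the frame's x, y, z axes.
In Python, from plant import arm, grab_frame gives the robot as it stands.
- The arm moves only by the tool servo_tool, never from a script. Its argument "moves" is text: rows parted by semicolons, each of 5 numbers parted by spaces: the opening, from -1 (shut) to 1 (fully open), then the shift along the tool's x, y, z in cm, then the turn about the tool's z in rad. In form: grip x y z roll; .... A call has 1 to 8 rows; each row shifts and turns the commanded pose from where the row before left it, along the tool's axes as they then stand; what a row does not reach is not made up. A row lasts 1/10 s, in which the tool goes at most 50 mm and 8.59 degrees, less where a joint would pass 70% of its speed; a pose out of reach is approached as far as the arm can. A call with a gripper value outside its range is refused whole. The fingers move at their own pace and stop on an object; the grip force is fixed at half the most. Time passes only in rows, so rows that do not move let the fingers close. It gives the time, the measured TCP pose, the force, the opening and the grip force at its end, in the units of the state.
- arm.read_state(): the state, without advancing time (a new reading comes with each control period).
- grab_frame(name): name is "side" or "top" or "wrist"; returns a dict with "pixels" (480x640x3 uint8, blue, green, red), "fov_y" (degrees; the focal length in pixels is half the picture's height over the tangent of half this angle, whatever the lens; pixels are square), "cx", "cy" (the principal point, pixels), "k1" (the pictures are not rectified: a ray, as slopes to the right and down, at radius r is drawn at 1 + k1 r^2 times it, then the intrinsics apply), "R" (3x3) and "t" (3): a world point X has camera coordinates R X + t. Camera axes: x right, y down, z forward; pixel columns grow to the right and rows downward; lengths in m; the calibration is good to about 2 mm. A picture is of the moment at which its call begins. There is no depth.
- arm.sign_off(): hands the job in; it is judged then, once.
The state is a dict: "clock": time; "joints": joint angles; "qd": joint speeds; "effort": joint torques, N m; "tcp_pos": TCP position; "eef_rot": TCP orientation; "contact_force": force on the tool from outside, world axes, zero at the start; "wrist_torque": the same for the moment, N m; "opening": finger opening in m; "grip_force": force on a finger pad.
Only numpy, scipy, OpenCV 4.12 (cv2) and the standard library are available. Lean on these libraries where they do the work, as an engineer would, in place of code of your own. Each camera call takes 0.05 s, during which the arm holds its last target. There are 200 camera calls.

## Working session

There is one attempt and no reset: what is moved stays moved. The work goes in short steps, Python scripts to look and compute and a tool call to move; the robot and the scene stay as the last step left them, time stands still between calls to the robot, and variables do not carry over. Pictures are saved under pics/ and viewed, at most 10 in all, crops included, and the job is handed in when it is done.

Besides the shell and the picture viewer there is one more tool, called after "Emit:" by a JSON object that holds its "op" and its "data". servo_tool: Moves the arm, as the interface text tells. Its arguments: {"type":"object","properties":{"moves":{"type":"string"}},"required":["moves"]}

```bash
mkdir -p pics; ls; cat > h.py <<'E'
import numpy as np, cv2, json
from plant import arm, grab_frame
def grab(n,save=None):
    f=grab_frame(n)
    if save: cv2.imwrite(f'pics/{save}.png',f['pixels'])
    return f
def K(f):
    fl=240/np.tan(np.radians(f['fov_y'])/2)
    return np.array([[fl,0,f['cx']],[0,fl,f['cy']],[0,0,1.]]), np.array([f['k1'],0,0,0,0.])
def proj(f,X):
    k,d=K(f); p,_=cv2.projectPoints(np.array(X,float).reshape(-1,1,3),cv2.Rodrigues(np.array(f['R'],float))[0],np.array(f['t'],float),k,d)
    return p[:,0]
def back(f,uv,z):
    k,d=K(f); n=cv2.undistortPoints(np.array(uv,float).reshape(-1,1,2),k,d)[:,0]
    R=np.array(f['R']);c=-R.T@np.array(f['t']); r=np.c_[n,np.ones(len(n))]@R
    return c+r*((z-c[2])/r[:,2])[:,None]
E
python3 - <<'E'
from h import *
import pickle
F={n:grab(n,n+'0') for n in('top','side')}
pickle.dump(F,open('f0.pkl','wb'))
for n,f in F.items():
    print(n,f['fov_y'],f['k1'],-np.array(f['R']).T@f['t']); print(np.round(f['R'],2))
s=arm.read_state();print(s['clock'],s['tcp_pos'],np.round(s['eef_rot'],3),s['opening'])
E
```

```text
pics
top 43.673789365649405 -0.008205764513209392 [ 0.49292593 -0.02149162  1.15827982]
[[ 0.01 -1.    0.  ]
 [-1.   -0.01 -0.06]
 [ 0.06 -0.   -1.  ]]
side 49.56524968457413 0.0036956596327488832 [ 0.3639899  -0.96874554  0.71173766]
[[ 0.98 -0.22 -0.  ]
 [-0.12 -0.52 -0.85]
 [ 0.18  0.83 -0.53]]
0.1 [0.17579682 0.52044944 0.230317  ] [[-0.947  0.32  -0.001]
 [ 0.32   0.947 -0.002]
 [-0.    -0.002 -1.   ]] 0.08544917361111581
```

View pics/top0.png

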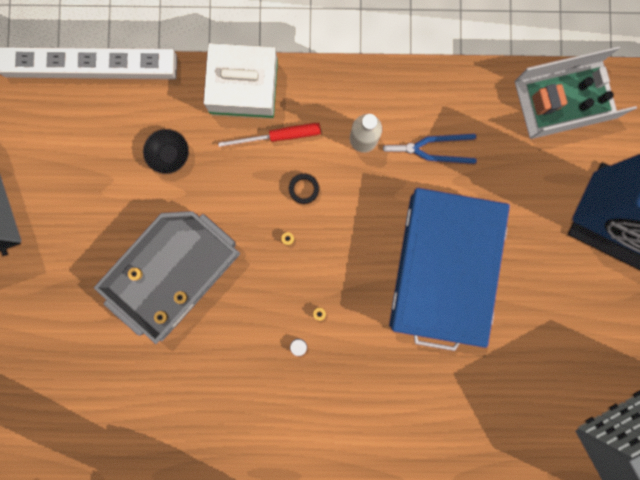

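View pics/side0.png

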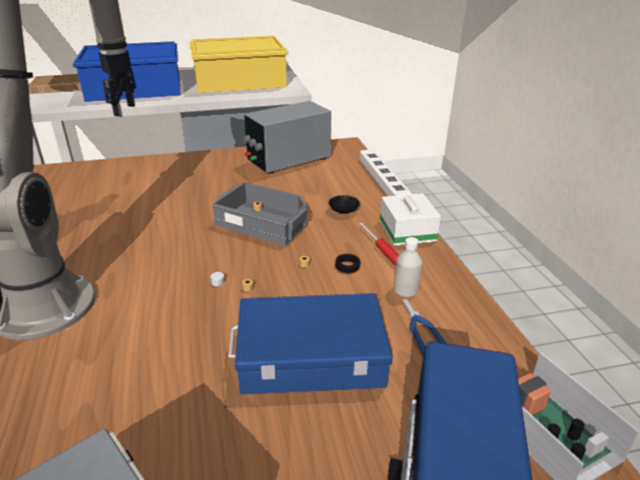

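The top view shows the loose spacers at about (288,239) and (320,314), and the tote around (167,275) with three spacers in it. The knob is at (299,348) and the tape at (304,188). I'll enlarge the tote.

```bash
python3 - <<'E'
from h import *
a=cv2.imread('pics/top0.png')[195:355,85:345]
cv2.imwrite('pics/c0.png',cv2.resize(a,None,fx=3,fy=3,interpolation=cv2.INTER_CUBIC))
E
```

```text
(no output)
```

View pics/c0.png

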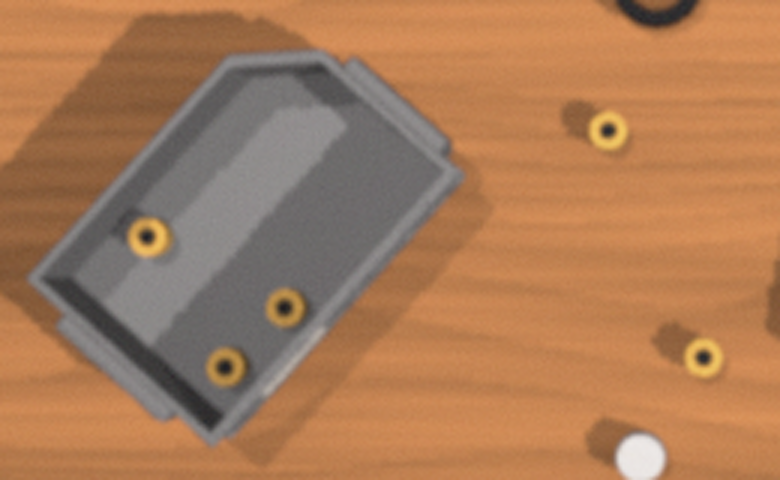

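The crop shows these rim corners: (463,172), (213,440), (32,277), with the cut from (228,60) to (322,52). The bench spacer bores are at (608,131) and (703,357), and the ones in the tote are at (148,237), (285,308) and (226,368).

```bash
python3 - <<'E'
from h import *
import pickle
from scipy.optimize import least_squares
F=pickle.load(open('f0.pkl','rb'));f=F['top']
g=lambda p:np.array(p)/3+[85,195]
m=np.array([[110,-75],[-110,-75],[-110,75],[70,75],[110,35]])/1e3
w=back(f,g([(463,172),(213,440),(32,277),(228,60),(322,52)]),.065)[:,:2]
Rt=lambda a:np.array([[np.cos(a),-np.sin(a)],[np.sin(a),np.cos(a)]])
r=least_squares(lambda q:(m@Rt(q[2]).T+q[:2]-w).ravel(),[.5,.2,-.8])
x,y,a=r.x;print('tote',r.x,'res mm',np.round(r.fun*1e3,1))
T=lambda p:Rt(a)@np.array(p)+[x,y]
for n,p in dict(gripA=(-.114,0),gripB=(.114,-.02),corner=(.086,.051),ctr=(0,0)).items(): print(n,T(p),np.hypot(*T(p)))
sp=back(f,g([(608,131),(703,357)]),.018);print('bench',sp)
print('in tote',[np.round(Rt(a).T@(q[:2]-[x,y]),3) for q in back(f,g([(148,237),(285,308),(226,368)]),.022)])
print('knob',back(f,g([(641,457)]),.018))
fs=F['side'];print('side proj spacers',proj(fs,sp),'tote rim corners',proj(fs,np.c_[(m@Rt(a).T+[x,y]),np.full(5,.065)]))
E
```

```text
tote [ 0.51327566  0.24476466 -0.71492628] res mm [ 0.7  3.3 -2.  -0.4 -0.6  0.4  1.7 -2.1  0.2 -1.2]
gripA [0.42718952 0.31949869] 0.5334513101591947
gripB [0.58625056 0.15492778] 0.6063764013652178
corner [0.61165148 0.22689857] 0.6523806362507456
ctr [0.51327566 0.24476466] 0.5686489578779084
bench [[ 0.57590205  0.02671178  0.018     ]
 [ 0.43347636 -0.03512406  0.018     ]]
in tote [array([-0.053,  0.049]), array([-0.028, -0.046]), array([-0.081, -0.044])]
knob [[0.37047457 0.00327487 0.018     ]]
side proj spacers [[303.10533273 258.29769415]
 [246.32709579 281.68000904]] tote rim corners [[283.77169068 223.90470117]
 [211.43030312 203.895762  ]
 [243.73880112 181.72010611]
 [299.20587283 195.4486615 ]
 [305.16807721 205.01164535]]
```

Emit:
{"op": "servo_tool", "data": {"moves": "1 0 0 -5 0;1 0 0 -5 0;1 0 0 -5 0;1 0 0 -5 0;1 0 0 -5 0;1 0 0 -5 0;1 0 0 -5 0;1 0 0 -5 0"}}

```text
clock: 0.9
tcp_pos: [0.1678, 0.4971, 0.5583]
eef_rot: [[-0.947, 0.319, 0.029], [0.32, 0.944, 0.084], [-0.0, 0.089, -0.996]]
contact_force: [0.1, 0.4, 0.4]
opening: 0.0854
grip_force: 0.0
```

```bash
python3 - <<'E'
from h import *
s=arm.read_state();print(s['clock'],s['tcp_pos'],np.round(s['eef_rot'],3),np.round(s['joints'],3))
E
```

```text
0.9 [0.16783604 0.49705889 0.5582732 ] [[-0.947  0.319  0.029]
 [ 0.32   0.944  0.084]
 [-0.     0.089 -0.996]] [-1.369e+00  2.900e-01  1.560e-01  7.340e-01 -5.200e-02  2.032e+00
 -1.000e-03]
```

Emit:
{"op": "servo_tool", "data": {"moves": "1 0 0 -3 0;1 0 0 0 0"}}

```text
clock: 1.1
tcp_pos: [0.1652, 0.4886, 0.572]
eef_rot: [[-0.947, 0.318, 0.036], [0.32, 0.941, 0.108], [0.0, 0.114, -0.993]]
contact_force: [0.6, -0.8, 0.4]
opening: 0.0849
grip_force: 0.0
```

Emit:
{"op": "servo_tool", "data": {"moves": "1 0 0 4 0;1 0 0 4 0;1 0 0 4 0;1 0 0 0 0"}}

```text
clock: 1.5
tcp_pos: [0.1678, 0.4973, 0.4376]
eef_rot: [[-0.947, 0.319, 0.027], [0.32, 0.944, 0.078], [-0.001, 0.082, -0.997]]
contact_force: [-1.0, -0.1, -1.0]
opening: 0.0854
grip_force: 0.0
```

```bash
python3 - <<'E'
from h import *
s=arm.read_state();print(s['clock'],s['tcp_pos'],np.round(s['eef_rot'],3),np.round(s['joints'],4))
E
```

```text
1.5 [0.16781883 0.49730822 0.43760907] [[-0.947  0.319  0.027]
 [ 0.32   0.944  0.078]
 [-0.001  0.082 -0.997]] [-1.3974  0.1796  0.1494  1.186  -0.0255  1.6955 -0.0105]
```

```bash
cat > plan.py <<'E'
import sys
from h import *
# usage: plan.py x y z n [rolltotal]   -> rows along a straight line
def plan(x,y,z,n,roll=0):
    s=arm.read_state(); R=np.array(s['eef_rot']); d=(np.array([x,y,z])-s['tcp_pos'])/n
    print('t',s['clock'],'tcp',np.round(s['tcp_pos'],3),'q',np.round(s['joints'],2),'tilt',np.round(np.degrees(np.arccos(-R[2,2])),1),'yaz',np.round(np.degrees(np.arctan2(R[1,1],R[0,1])),1))
    for i in range(int(n)):
        print(np.round(R.T@d*100,2),round(roll/n,3)); R=R@cv2.Rodrigues(np.array([0,0,roll/n]))[0]
        if roll==0: print('x',n);break
if __name__=='__main__': plan(*map(float,sys.argv[1:]))
E
python3 plan.py .576 .027 .06 16; python3 -c "
import numpy as np
a=-.715;R=np.array([[np.cos(a),-np.sin(a)],[np.sin(a),np.cos(a)]])
for p in((.035,0),(-.005,0)):print(R@p+[.5133,.2448])"
```

```text
t 1.5 tcp [0.168 0.497 0.438] q [-1.4   0.18  0.15  1.19 -0.03  1.7  -0.01] tilt 4.7 yaz 71.3
[-3.36 -2.16  2.19] 0.0
x 16.0
[0.53972826 0.22185339]
[0.50952453 0.24807809]
```

Emit:
{"op": "servo_tool", "data": {"moves": "0.2 -3.36 -2.16 2.19 0;0.2 -3.36 -2.16 2.19 0;0.2 -3.36 -2.16 2.19 0;0.2 -3.36 -2.16 2.19 0;0.2 -3.36 -2.16 2.19 0;0.2 -3.36 -2.16 2.19 0;0.2 -3.36 -2.16 2.19 0;0.2 -3.36 -2.16 2.19 0"}}

```text
clock: 2.3
tcp_pos: [0.3784, 0.2716, 0.2591]
eef_rot: [[-0.948, 0.317, 0.039], [0.32, 0.942, 0.106], [-0.003, 0.113, -0.994]]
contact_force: [0.5, 1.0, 0.3]
opening: 0.0515
grip_force: 0.0
```

Emit:
{"op": "servo_tool", "data": {"moves": "0.2 -3.36 -2.16 2.19 0;0.2 -3.36 -2.16 2.19 0;0.2 -3.36 -2.16 2.19 0;0.2 -3.36 -2.16 2.19 0;0.2 -3.36 -2.16 2.19 0;0.2 -3.36 -2.16 1.5 0;0.2 -3.36 -2.16 1 0;0.2 0 0 0 0"}}

```text
clock: 3.1
tcp_pos: [0.5599, 0.0604, 0.1069]
eef_rot: [[-0.945, 0.325, 0.039], [0.328, 0.94, 0.096], [-0.006, 0.104, -0.995]]
contact_force: [-0.0, 0.1, 0.3]
opening: 0.0515
grip_force: 0.0
```

```bash
python3 plan.py .576 .027 .045 3;python3 plan.py .576 .027 .006 3
```

```text
t 3.1 tcp [0.56  0.06  0.107] q [-0.51  0.45  0.58  1.72 -0.4   1.03  1.46] tilt 6.0 yaz 70.9
[-0.86 -1.09  1.96] 0.0
x 3.0
t 3.1 tcp [0.56  0.06  0.107] q [-0.51  0.45  0.58  1.72 -0.4   1.03  1.46] tilt 6.0 yaz 70.9
[-0.85 -1.22  3.26] 0.0
x 3.0
```

Emit:
{"op": "servo_tool", "data": {"moves": "0.2 -0.86 -1.09 1.96 0;0.2 -0.86 -1.09 1.96 0;0.2 -0.86 -1.09 1.96 0;0.2 0 0 0 0;0.2 0 0 0 0"}}

```text
clock: 3.6
tcp_pos: [0.5726, 0.0355, 0.046]
eef_rot: [[-0.948, 0.317, 0.036], [0.319, 0.942, 0.104], [-0.001, 0.11, -0.994]]
contact_force: [0.5, -0.6, 0.2]
opening: 0.0512
grip_force: 0.0
```

```bash
python3 plan.py .576 .027 .006 2
```

```text
t 3.6 tcp [0.573 0.035 0.046] q [-0.42  0.55  0.54  1.74 -0.47  0.94  1.59] tilt 6.3 yaz 71.4
[-0.3  -0.57  1.95] 0.0
x 2.0
```

Emit:
{"op": "servo_tool", "data": {"moves": "0.2 -0.3 -0.57 1.0 0;0.2 -0.3 -0.57 1.0 0;0.2 0 0 0 0"}}

```text
clock: 3.9
tcp_pos: [0.5726, 0.0232, 0.0225]
eef_rot: [[-0.947, 0.319, 0.033], [0.321, 0.942, 0.102], [0.002, 0.107, -0.994]]
contact_force: [-0.7, -0.0, -0.4]
opening: 0.0512
grip_force: 0.0
```

```bash
python3 plan.py .576 .027 .006 2
```

```text
t 3.9 tcp [0.573 0.023 0.023] q [-0.38  0.58  0.53  1.75 -0.5   0.9   1.63] tilt 6.2 yaz 71.3
[-0.1   0.14  0.85] 0.0
x 2.0
```

Emit:
{"op": "servo_tool", "data": {"moves": "0.2 -0.15 0.1 0.85 0;0.2 -0.15 0.1 0.8 0;0.2 0 0 0 0;-1 0 0 0 0;-1 0 0 0 0;-1 0 0 0 0;-1 0 0 0 0;-1 0 0 0 0"}}

```text
clock: 4.7
tcp_pos: [0.5782, 0.0265, 0.0081]
eef_rot: [[-0.947, 0.318, 0.036], [0.32, 0.942, 0.103], [-0.001, 0.109, -0.994]]
contact_force: [-0.8, 0.5, 2.9]
opening: 0.021
grip_force: 58.5
```

```bash
python3 plan.py .576 .027 .12 4
```

```text
t 4.7 tcp [0.578 0.027 0.008] q [-0.38  0.61  0.51  1.75 -0.52  0.88  1.64] tilt 6.3 yaz 71.3
[ 0.05  0.3  -2.78] 0.0
x 4.0
```

Emit:
{"op": "servo_tool", "data": {"moves": "-1 0 0.2 -2.5 0;-1 0 0.3 -4 0;-1 0 0.4 -4 0;-1 0 0 0 0"}}

```text
clock: 5.1
tcp_pos: [0.5815, 0.0234, 0.119]
eef_rot: [[-0.947, 0.317, 0.047], [0.32, 0.942, 0.103], [-0.012, 0.113, -0.994]]
contact_force: [1.8, 0.1, 0.0]
opening: 0.021
grip_force: 58.4
```

```bash
python3 plan.py .540 .222 .11 5
```

```text
t 5.1 tcp [0.582 0.023 0.119] q [-0.43  0.47  0.59  1.66 -0.41  1.08  1.54] tilt 6.5 yaz 71.4
[2.06 3.46 0.55] 0.0
x 5.0
```

Emit:
{"op": "servo_tool", "data": {"moves": "-1 2.06 3.46 0.5 0;-1 2.06 3.46 0.5 0;-1 2.06 3.46 0.5 0;-1 2.06 3.46 0.5 0;-1 2.06 3.46 0.5 0;-1 0 0 0 0;-1 0 0 0 0"}}

```text
clock: 5.8
tcp_pos: [0.5339, 0.2244, 0.1059]
eef_rot: [[-0.949, 0.314, 0.033], [0.316, 0.943, 0.103], [0.001, 0.108, -0.994]]
contact_force: [0.3, -0.6, -0.5]
opening: 0.021
grip_force: 58.5
```

```bash
python3 plan.py .540 .222 .020 4
```

```text
t 5.8 tcp [0.534 0.224 0.106] q [-0.77  0.46  0.55  1.7  -0.38  1.01  1.16] tilt 6.2 yaz 71.6
[-0.17 -0.24  2.13] 0.0
x 4.0
```

Emit:
{"op": "servo_tool", "data": {"moves": "-1 -0.15 -0.2 2.1 0;-1 -0.15 -0.2 2.1 0;-1 -0.15 -0.2 2.1 0;-1 -0.15 -0.2 2.1 0;-1 0 0 0 0;-1 0 0 0 0;-0.06 0 0 0 0;-0.06 0 0 0 0"}}

```text
clock: 6.6
tcp_pos: [0.5426, 0.222, 0.0241]
eef_rot: [[-0.947, 0.318, 0.038], [0.32, 0.942, 0.104], [-0.002, 0.111, -0.994]]
contact_force: [-0.1, -0.2, 1.1]
opening: 0.0404
grip_force: 0.0
```

Emit:
{"op": "servo_tool", "data": {"moves": "-0.06 0 0 0 0;-0.06 0 0 -2 0;-0.06 0 0.3 -4 0;-0.06 0 0.4 -4 0;-0.06 0 0 0 0"}}

```text
clock: 7.1
tcp_pos: [0.5452, 0.2193, 0.1299]
eef_rot: [[-0.947, 0.317, 0.048], [0.32, 0.941, 0.108], [-0.011, 0.118, -0.993]]
contact_force: [1.9, -0.1, 0.2]
opening: 0.04
grip_force: 0.0
```

```bash
python3 plan.py .4335 -.035 .06 8
```

```text
t 7.1 tcp [0.545 0.219 0.13 ] q [-0.77  0.44  0.56  1.66 -0.37  1.05  1.16] tilt 6.8 yaz 71.4
[ 0.31 -3.54  0.46] 0.0
x 8.0
```

Emit:
{"op": "servo_tool", "data": {"moves": "0.2 0.31 -3.54 -0.4 0;0.2 0.31 -3.54 -0.4 0;0.2 0.31 -3.54 -0.4 0;0.2 0.31 -3.54 -0.4 0;0.2 0.31 -3.54 0 0;0.2 0.31 -3.54 1 0;0.2 0.31 -3.54 1 0;0.2 0.31 -3.54 1 0"}}

```text
clock: 7.9
tcp_pos: [0.4264, -0.04, 0.0778]
eef_rot: [[-0.948, 0.317, 0.036], [0.319, 0.942, 0.104], [-0.001, 0.11, -0.994]]
contact_force: [0.9, 0.2, -0.5]
opening: 0.0511
grip_force: 0.0
```

Emit:
{"op": "servo_tool", "data": {"moves": "0.2 0 0 0 0;0.2 0 0 0 0"}}

```text
clock: 8.1
tcp_pos: [0.4267, -0.0395, 0.0779]
eef_rot: [[-0.947, 0.32, 0.035], [0.322, 0.941, 0.104], [0.0, 0.109, -0.994]]
contact_force: [0.8, 0.7, 1.0]
opening: 0.0511
grip_force: 0.0
```

```bash
python3 plan.py .4335 -.035 .03 3
```

```text
t 8.1 tcp [ 0.427 -0.04   0.078] q [-0.44  0.25  0.68  2.08 -0.35  0.88  1.69] tilt 6.3 yaz 71.2
[-0.17  0.04  1.61] 0.0
x 3.0
```

Emit:
{"op": "servo_tool", "data": {"moves": "0.2 -0.17 0.05 1.6 0;0.2 -0.17 0.05 1.6 0;0.2 -0.17 0.05 1.6 0;0.2 0 0 0 0;0.2 0 0 0 0"}}

```text
clock: 8.6
tcp_pos: [0.4346, -0.0334, 0.0307]
eef_rot: [[-0.948, 0.316, 0.035], [0.318, 0.942, 0.103], [-0.0, 0.109, -0.994]]
contact_force: [0.9, 0.5, 1.4]
opening: 0.0512
grip_force: 0.0
```

```bash
python3 plan.py .4335 -.035 .007 2
```

```text
t 8.6 tcp [ 0.435 -0.033  0.031] q [-0.39  0.35  0.63  2.11 -0.45  0.78  1.78] tilt 6.3 yaz 71.5
[ 0.03 -0.22  1.17] 0.0
x 2.0
```

Emit:
{"op": "servo_tool", "data": {"moves": "0.2 0 -0.2 1.15 0;0.2 0 -0.2 1.15 0;0.2 0 0 0 0;-1 0 0 0 0;-1 0 0 0 0;-1 0 0 0 0;-1 0 0 0 0;-1 0 0 0 0"}}

```text
clock: 9.4
tcp_pos: [0.4338, -0.036, 0.0075]
eef_rot: [[-0.947, 0.318, 0.036], [0.32, 0.942, 0.103], [-0.001, 0.109, -0.994]]
contact_force: [-0.3, -0.9, 4.3]
opening: 0.0213
grip_force: 58.5
```

Emit:
{"op": "servo_tool", "data": {"moves": "-1 0 0.2 -2.5 0;-1 0 0.3 -4 0;-1 0 0.4 -4 0;-1 0 0 0 0"}}

```text
clock: 9.8
tcp_pos: [0.4372, -0.0389, 0.1171]
eef_rot: [[-0.947, 0.317, 0.046], [0.32, 0.942, 0.104], [-0.011, 0.113, -0.994]]
contact_force: [1.3, -0.5, -0.8]
opening: 0.0211
grip_force: 58.4
```

```bash
python3 plan.py .5095 .248 .115 7
```

```text
t 9.8 tcp [ 0.437 -0.039  0.117] q [-0.48  0.2   0.71  2.02 -0.29  0.97  1.63] tilt 6.5 yaz 71.4
[0.33 4.18 0.5 ] 0.0
x 7.0
```

Emit:
{"op": "servo_tool", "data": {"moves": "-1 0.3 4.18 0.4 0;-1 0.3 4.18 0.4 0;-1 0.3 4.18 0.5 0;-1 0.3 4.18 0.5 0;-1 0.3 4.18 0.5 0;-1 0.3 4.18 0.5 0;-1 0.3 4.18 0.5 0;-1 0 0 0 0"}}

```text
clock: 10.6
tcp_pos: [0.5056, 0.2565, 0.11]
eef_rot: [[-0.951, 0.307, 0.033], [0.309, 0.945, 0.107], [0.002, 0.112, -0.994]]
contact_force: [-0.6, 0.2, 0.4]
opening: 0.0213
grip_force: 58.6
```

Emit:
{"op": "servo_tool", "data": {"moves": "-1 0 0 0 0;-1 0 0 0 0"}}

```text
clock: 10.8
tcp_pos: [0.5065, 0.2458, 0.1106]
eef_rot: [[-0.947, 0.32, 0.034], [0.322, 0.941, 0.101], [0.001, 0.107, -0.994]]
contact_force: [0.2, -0.4, -0.7]
opening: 0.0213
grip_force: 58.6
```

```bash
python3 plan.py .5095 .248 .02 4
```

```text
t 10.8 tcp [0.507 0.246 0.111] q [-0.84  0.42  0.55  1.74 -0.36  1.    1.09] tilt 6.1 yaz 71.2
[-0.06 -0.17  2.26] 0.0
x 4.0
```

Emit:
{"op": "servo_tool", "data": {"moves": "-1 -0.06 -0.2 2.25 0;-1 -0.06 -0.2 2.25 0;-1 -0.06 -0.2 2.25 0;-1 -0.06 -0.2 2.2 0;-1 0 0 0 0;-1 0 0 0 0;-0.06 0 0 0 0;-0.06 0 0 0 0"}}

```text
clock: 11.6
tcp_pos: [0.5111, 0.2487, 0.0233]
eef_rot: [[-0.947, 0.318, 0.038], [0.32, 0.941, 0.105], [-0.002, 0.111, -0.994]]
contact_force: [-0.3, -0.7, 0.1]
opening: 0.0399
grip_force: 0.0
```

Emit:
{"op": "servo_tool", "data": {"moves": "-0.06 0 0 0 0;-0.06 0 0 -2 0;-0.06 0 0.3 -4 0;-0.06 0 0.4 -4 0;-0.06 0 0.3 -3 0;-0.06 0 0 0 0"}}

```text
clock: 12.2
tcp_pos: [0.5125, 0.2457, 0.158]
eef_rot: [[-0.947, 0.317, 0.045], [0.32, 0.941, 0.109], [-0.008, 0.118, -0.993]]
contact_force: [0.6, -0.5, 0.1]
opening: 0.0402
grip_force: 0.0
```

```bash
python3 - <<'E'
from h import *
import pickle
f=grab('top','top1');pickle.dump(f,open('f1.pkl','wb'))
a=f['pixels'][195:355,85:345]
cv2.imwrite('pics/c1.png',cv2.resize(a,None,fx=3,fy=3,interpolation=cv2.INTER_CUBIC))
s=arm.read_state();print(s['tcp_pos'],np.round(s['joints'],2))
E
```

```text
[0.51054289 0.24522064 0.15523276] [-0.86  0.37  0.57  1.69 -0.33  1.08  1.06]
```

View pics/c1.png

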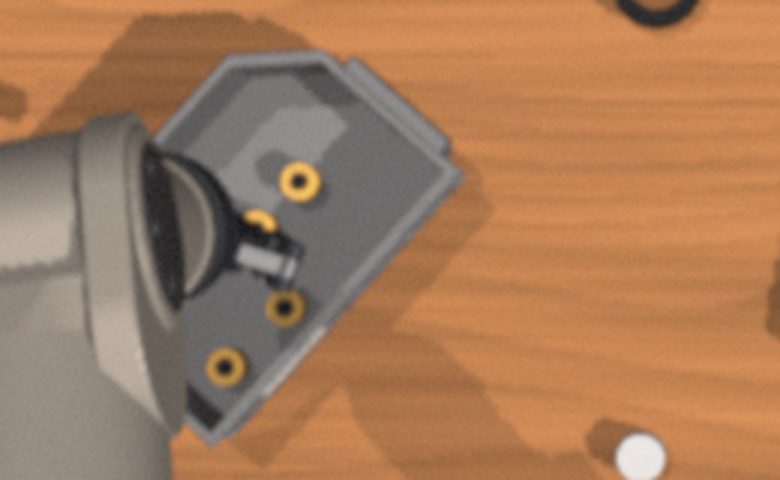

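Both spacers are now in the tote, at (299,182) and about (260,222). The rim corners are at the same pixels, so the tote hasn't moved. Next I'll go to grip B.

```bash
python3 plan.py .593 .1625 .125 9 -1.18
```

```text
t 12.25 tcp [0.511 0.245 0.155] q [-0.86  0.37  0.57  1.69 -0.33  1.08  1.06] tilt 6.6 yaz 71.4
[-1.16 -0.61  0.27] -0.131
[-1.07 -0.76  0.27] -0.131
[-0.96 -0.89  0.27] -0.131
[-0.84 -1.01  0.27] -0.131
[-0.7  -1.11  0.27] -0.131
[-0.55 -1.19  0.27] -0.131
[-0.39 -1.25  0.27] -0.131
[-0.22 -1.29  0.27] -0.131
[-0.05 -1.31  0.27] -0.131
```

Emit:
{"op": "servo_tool", "data": {"moves": "0.4 -1.16 -0.61 0.27 -0.13;0.4 -1.07 -0.76 0.27 -0.13;0.4 -0.96 -0.89 0.27 -0.13;0.4 -0.84 -1.01 0.27 -0.13;0.4 -0.7 -1.11 0.27 -0.13;0.4 -0.55 -1.19 0.27 -0.13;0.4 -0.39 -1.25 0.27 -0.13;0.4 -0.22 -1.29 0.27 -0.13"}}

```text
clock: 13.05
tcp_pos: [0.5804, 0.1703, 0.1232]
eef_rot: [[-0.751, -0.66, 0.032], [-0.654, 0.749, 0.102], [-0.091, 0.056, -0.994]]
contact_force: [0.2, -1.0, -0.6]
opening: 0.06
grip_force: 0.0
```

Emit:
{"op": "servo_tool", "data": {"moves": "0.4 -0.05 -1.3 0.27 -0.13;0.4 0 0 0 0;0.4 0 0 0 0"}}

```text
clock: 13.35
tcp_pos: [0.5893, 0.1616, 0.1206]
eef_rot: [[-0.665, -0.746, 0.032], [-0.74, 0.664, 0.103], [-0.098, 0.045, -0.994]]
contact_force: [-0.8, 1.1, -0.7]
opening: 0.06
grip_force: 0.0
```

```bash
python3 plan.py .593 .1625 .08 2; python3 -c "
from h import *
s=arm.read_state();print(np.round(s['eef_rot'],3))"
```

```text
t 13.35 tcp [0.589 0.162 0.121] q [-0.47  0.49  0.33  1.57 -0.28  1.07  2.36] tilt 6.2 yaz 138.3
[ 0.04 -0.2   2.03] 0.0
x 2.0
[[-0.665 -0.746  0.032]
 [-0.74   0.664  0.103]
 [-0.098  0.045 -0.994]]
```

Emit:
{"op": "servo_tool", "data": {"moves": "0.4 0.05 -0.2 2 0;0.4 0.05 -0.2 2 0;0.4 0 0 0 0;0.4 0 0 0 0"}}

```text
clock: 13.75
tcp_pos: [0.5932, 0.1633, 0.0816]
eef_rot: [[-0.663, -0.748, 0.033], [-0.742, 0.662, 0.103], [-0.099, 0.044, -0.994]]
contact_force: [0.3, -0.1, -0.1]
opening: 0.0599
grip_force: 0.0
```

```bash
python3 plan.py .593 .1625 .031 3; python3 -c "
from h import *
f=grab('wrist','w1'); print(proj(f,[[.5928,.1625,.065]]))"
```

```text
t 13.75 tcp [0.593 0.163 0.082] q [-0.46  0.53  0.32  1.6  -0.3   1.    2.38] tilt 6.2 yaz 138.5
[ 0.19 -0.09  1.67] 0.0
x 3.0
[[313.08045055 275.5859684 ]]
```

View pics/w1.png

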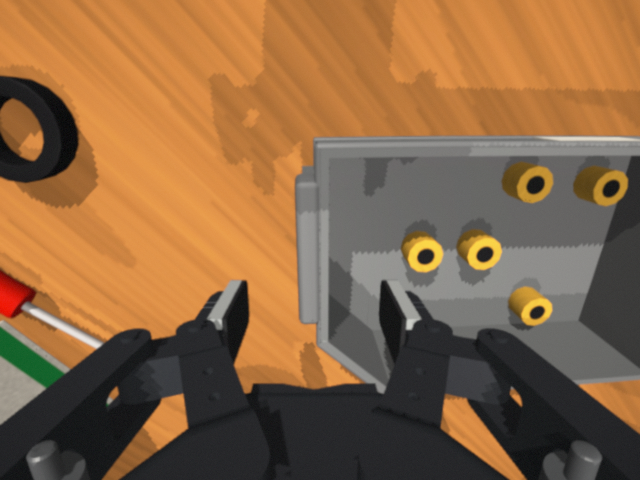

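The wrist view shows all five spacers standing in the tote. The lip and wall centre is at about (313,250), which agrees with the projected grasp point (313,276), so I'll descend and grip.

Emit:
{"op": "servo_tool", "data": {"moves": "0.4 0.15 -0.09 1.67 0;0.4 0.15 -0.09 1.67 0;0.4 0.15 -0.09 1.67 0;0.4 0 0 0 0;-1 0 0 0 0;-1 0 0 0 0;-1 0 0 0 0;-1 0 0 0 0"}}

```text
clock: 14.6
tcp_pos: [0.5958, 0.1629, 0.033]
eef_rot: [[-0.662, -0.749, 0.037], [-0.743, 0.662, 0.104], [-0.103, 0.041, -0.994]]
contact_force: [-1.8, 1.0, 5.7]
opening: 0.0154
grip_force: 60.4
```

Emit:
{"op": "servo_tool", "data": {"moves": "-1 0 0 0 0;-1 0 0 0 0"}}

```text
clock: 14.8
tcp_pos: [0.5959, 0.1629, 0.033]
eef_rot: [[-0.662, -0.749, 0.037], [-0.743, 0.662, 0.104], [-0.103, 0.041, -0.994]]
contact_force: [-2.1, 0.8, 6.6]
opening: 0.0151
grip_force: 60.3
```

```bash
python3 plan.py .593 .1625 .031 3;
```

```text
t 14.8 tcp [0.596 0.163 0.033] q [-0.45  0.59  0.3   1.64 -0.33  0.9   2.42] tilt 6.4 yaz 138.5
[0.08 0.06 0.06] 0.0
x 3.0
```

Emit:
{"op": "servo_tool", "data": {"moves": "-1 -0.1 0 -1 0;-1 -0.2 0.1 -2 0;-1 -0.3 0.1 -3 0;-1 -0.3 0.1 -3 0;-1 -0.3 0.1 -3 0;-1 -0.3 0.1 -3 0;-1 -0.2 0.1 -2 0;-1 0 0 0 0"}}

```text
clock: 15.6
tcp_pos: [0.5978, 0.1609, 0.2052]
eef_rot: [[-0.662, -0.748, 0.041], [-0.742, 0.663, 0.103], [-0.105, 0.038, -0.994]]
contact_force: [1.0, 0.7, -6.6]
opening: 0.0149
grip_force: 62.1
```

```bash
python3 - <<'E'
from h import *
a=grab('side')['pixels'][60:320,120:460];b=grab('wrist')['pixels']
a=cv2.resize(a,(400,306));b=cv2.resize(b,(400,300))
o=np.zeros((306,800,3),np.uint8);o[:,:400]=a;o[:300,400:]=b;cv2.imwrite('pics/d1.png',o)
E
python3 plan.py .2 .5 .4 14 1.97
```

```text
t 15.7 tcp [0.595 0.16  0.201] q [-0.48  0.43  0.35  1.44 -0.25  1.25  2.33] tilt 6.1 yaz 138.5
[-0.07  3.78 -1.26] 0.141
[ 0.46  3.75 -1.26] 0.141
[ 0.98  3.65 -1.26] 0.141
[ 1.49  3.47 -1.26] 0.141
[ 1.96  3.23 -1.26] 0.141
[ 2.39  2.92 -1.26] 0.141
[ 2.78  2.56 -1.26] 0.141
[ 3.11  2.15 -1.26] 0.141
[ 3.38  1.69 -1.26] 0.141
[ 3.58  1.2  -1.26] 0.141
[ 3.72  0.68 -1.26] 0.141
[ 3.77  0.16 -1.26] 0.141
[ 3.76 -0.38 -1.26] 0.141
[ 3.67 -0.9  -1.26] 0.141
```

View pics/d1.png

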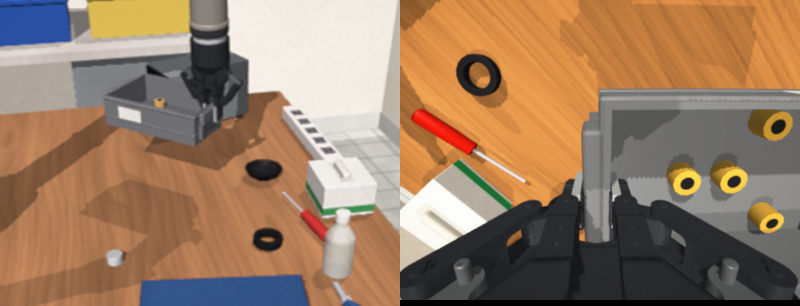

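Emit:
{"op": "servo_tool", "data": {"moves": "-1 -0.2 0.1 -2 0;-1 -0.3 0.1 -3 0;-1 -0.3 0.1 -3 0;-1 -0.3 0.1 -3 0;-1 -0.3 0.1 -3 0;-1 -0.1 0 -1 0;-1 0 0 0 0"}}

```text
clock: 16.4
tcp_pos: [0.5971, 0.16, 0.3526]
eef_rot: [[-0.663, -0.748, 0.035], [-0.742, 0.662, 0.102], [-0.1, 0.042, -0.994]]
contact_force: [-0.3, -0.8, -7.4]
opening: 0.0151
grip_force: 61.2
```

```bash
python3 plan.py .2 .5 .4 22 1.97
```

```text
t 16.4 tcp [0.597 0.16  0.353] q [-0.47  0.4   0.37  1.13 -0.24  1.59  2.28] tilt 6.2 yaz 138.5
[ 0.03  2.38 -0.12] 0.09
[ 0.24  2.37 -0.12] 0.09
[ 0.45  2.34 -0.12] 0.09
[ 0.66  2.29 -0.12] 0.09
[ 0.86  2.22 -0.12] 0.09
[ 1.06  2.14 -0.12] 0.09
[ 1.24  2.03 -0.12] 0.09
[ 1.42  1.91 -0.12] 0.09
[ 1.59  1.78 -0.12] 0.09
[ 1.74  1.63 -0.12] 0.09
[ 1.88  1.47 -0.12] 0.09
[ 2.    1.29 -0.12] 0.09
[ 2.11  1.11 -0.12] 0.09
[ 2.2   0.92 -0.12] 0.09
[ 2.27  0.72 -0.12] 0.09
[ 2.33  0.51 -0.12] 0.09
[ 2.36  0.3  -0.12] 0.09
[ 2.38  0.09 -0.12] 0.09
[ 2.38 -0.13 -0.12] 0.09
[ 2.36 -0.34 -0.12] 0.09
[ 2.32 -0.55 -0.12] 0.09
[ 2.26 -0.75 -0.12] 0.09
```

Emit:
{"op": "servo_tool", "data": {"moves": "-1 0.03 1.2 -0.1 0.045;-1 0.24 2.37 -0.12 0.09;-1 0.45 2.34 -0.12 0.09;-1 0.66 2.29 -0.12 0.09;-1 0.86 2.22 -0.12 0.09;-1 1.06 2.14 -0.12 0.09;-1 1.24 2.03 -0.12 0.09;-1 1.42 1.91 -0.12 0.09"}}

```text
clock: 17.2
tcp_pos: [0.4537, 0.2701, 0.3649]
eef_rot: [[-0.986, -0.166, 0.027], [-0.163, 0.982, 0.098], [-0.043, 0.092, -0.995]]
contact_force: [-0.3, 0.4, -6.1]
opening: 0.015
grip_force: 60.1
```

Emit:
{"op": "servo_tool", "data": {"moves": "-1 1.59 1.78 -0.12 0.09;-1 1.74 1.63 -0.12 0.09;-1 1.88 1.47 -0.12 0.09;-1 2 1.29 -0.12 0.09;-1 2.11 1.11 -0.12 0.09;-1 2.2 0.92 -0.12 0.09;-1 2.27 0.72 -0.12 0.09;-1 2.33 0.51 -0.12 0.09"}}

```text
clock: 18.0
tcp_pos: [0.304, 0.387, 0.3812]
eef_rot: [[-0.851, 0.525, 0.027], [0.525, 0.846, 0.094], [0.027, 0.095, -0.995]]
contact_force: [0.4, 0.8, -6.0]
opening: 0.0155
grip_force: 60.1
```

Emit:
{"op": "servo_tool", "data": {"moves": "-1 2.36 0.3 -0.12 0.09;-1 2.38 0.09 -0.12 0.09;-1 2.38 -0.13 -0.12 0.09;-1 2.36 -0.34 -0.12 0.09;-1 1.5 -0.3 -0.12 0.09;-1 0.5 -0.1 0 0.045;-1 0 0 0 0"}}

```text
clock: 18.7
tcp_pos: [0.2143, 0.46, 0.3918]
eef_rot: [[-0.505, 0.863, 0.028], [0.86, 0.501, 0.095], [0.068, 0.072, -0.995]]
contact_force: [-0.7, 0.0, -6.4]
opening: 0.015
grip_force: 60.2
```

```bash
python3 plan.py .2 .5 .4 1;python3 - <<'E'
from h import *
a=grab('side')['pixels'][0:260,40:380];b=grab('wrist')['pixels']
a=cv2.resize(a,(400,306));b=cv2.resize(b,(400,300))
o=np.zeros((306,800,3),np.uint8);o[:,:400]=a;o[:300,400:]=b;cv2.imwrite('pics/d2.png',o)
E
```

```text
t 18.7 tcp [0.214 0.46  0.392] q [-1.32  0.11  0.19  1.38 -0.03  1.56 -0.61] tilt 5.7 yaz 30.1
[ 4.22  0.83 -0.48] 0.0
x 1.0
```

View pics/d2.png

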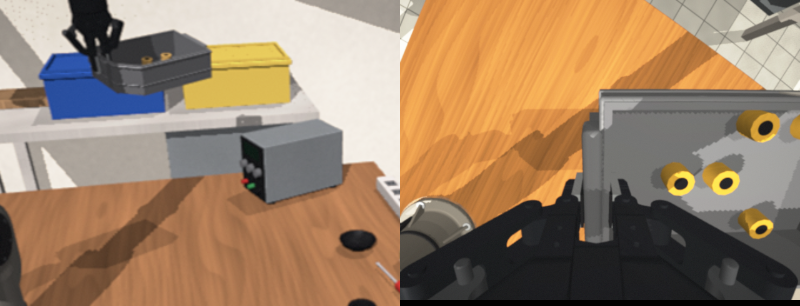

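All five spacers are still standing in the tote, which is held nearly level with the cut corner toward the base. Now I'll push out of reach, which tilts the tool.

Emit:
{"op": "servo_tool", "data": {"moves": "-1 0 0 -2 0;-1 0 0 -3 0;-1 0 0 -3 0;-1 0.6 0.8 -2 0;-1 1.1 1.6 0 0;-1 1.7 2.4 0 0;-1 1.7 2.4 0 0;-1 1.7 2.4 0 0"}}

```text
clock: 19.6
tcp_pos: [0.2636, 0.5571, 0.5076]
eef_rot: [[-0.502, 0.864, 0.034], [0.862, 0.497, 0.101], [0.071, 0.08, -0.994]]
contact_force: [-0.0, 0.9, -4.6]
opening: 0.015
grip_force: 59.1
```

```bash
python3 plan.py .3 .6 .5 1
```

```text
t 19.6 tcp [0.264 0.557 0.508] q [-1.24  0.46  0.22  0.64 -0.13  1.95 -0.58] tilt 6.1 yaz 29.9
[1.82 5.21 1.32] 0.0
x 1.0
```

Emit:
{"op": "servo_tool", "data": {"moves": "-1 1.7 2.4 0 0;-1 1.7 2.4 0 0;-1 1.7 2.4 0 0;-1 1.7 2.4 0 0;-1 1.7 2.4 0 0;-1 0 0 0 0"}}

```text
clock: 20.2
tcp_pos: [0.309, 0.6572, 0.4748]
eef_rot: [[-0.503, 0.862, 0.057], [0.858, 0.491, 0.151], [0.102, 0.125, -0.987]]
contact_force: [0.3, 0.6, -7.4]
opening: 0.0153
grip_force: 62.2
```

```bash
python3 plan.py .3 .6 .5 1; python3 -c "
from h import *
s=arm.read_state();print(np.round(s['eef_rot'],3))"
```

```text
t 20.2 tcp [0.309 0.657 0.475] q [-1.17  0.76  0.19  0.19 -0.18  2.03 -0.61] tilt 9.3 yaz 29.7
[-4.2  -3.27 -3.4 ] 0.0
x 1.0
[[-0.503  0.862  0.057]
 [ 0.858  0.491  0.151]
 [ 0.102  0.125 -0.987]]
```

Emit:
{"op": "servo_tool", "data": {"moves": "-1 0 0.3 -2 0;-1 0.3 0.5 -4 0;-1 0.3 0.5 -4 0;-1 0.3 0.5 -4 0;-1 0.3 0.5 -4 0;-1 0.3 0.5 -4 0;-1 0.3 0.5 -4 0;-1 0 0 0 0"}}

```text
clock: 21.0
tcp_pos: [0.2686, 0.5573, 0.6307]
eef_rot: [[-0.513, 0.849, 0.13], [0.835, 0.458, 0.304], [0.198, 0.264, -0.944]]
contact_force: [-0.8, -0.9, -3.9]
opening: 0.015
grip_force: 62.3
```

```bash
python3 plan.py .3 .6 .5 1
```

```text
t 21.0 tcp [0.269 0.557 0.631] q [-1.18  0.45  0.14  0.32 -0.11  2.03 -0.61] tilt 19.3 yaz 28.4
[-0.63  1.16 14.04] 0.0
x 1.0
```

Emit:
{"op": "servo_tool", "data": {"moves": "-1 1 1.5 -1 0;-1 2.2 3.1 -1.8 0;-1 2.2 3.1 -1.8 0;-1 2.2 3.1 -1.8 0;-1 2.2 3.1 -1.8 0;-1 1 1.5 -1 0;-1 0 0 0 0;-1 0 0 0 0"}}

```text
clock: 21.8
tcp_pos: [0.2938, 0.6083, 0.6409]
eef_rot: [[-0.516, 0.84, 0.169], [0.818, 0.425, 0.388], [0.254, 0.339, -0.906]]
contact_force: [-0.7, -0.0, -5.6]
opening: 0.0151
grip_force: 62.1
```

```bash
python3 plan.py .3 .6 .5 1;python3 - <<'E'
from h import *
a=grab('side')['pixels'][0:260,0:340];b=grab('wrist')['pixels']
a=cv2.resize(a,(400,306));b=cv2.resize(b,(400,300))
o=np.zeros((306,800,3),np.uint8);o[:,:400]=a;o[:300,400:]=b;cv2.imwrite('pics/d3.png',o)
print(np.round(arm.read_state()['eef_rot'],3))
E
```

```text
t 21.8 tcp [0.294 0.608 0.641] q [-1.22  0.59  0.88  0.13 -0.8   2.03 -0.58] tilt 25.1 yaz 26.8
[-4.58 -4.6  12.54] 0.0
x 1.0
[[-0.52   0.838  0.163]
 [ 0.814  0.43   0.39 ]
 [ 0.257  0.336 -0.906]]
```

View pics/d3.png

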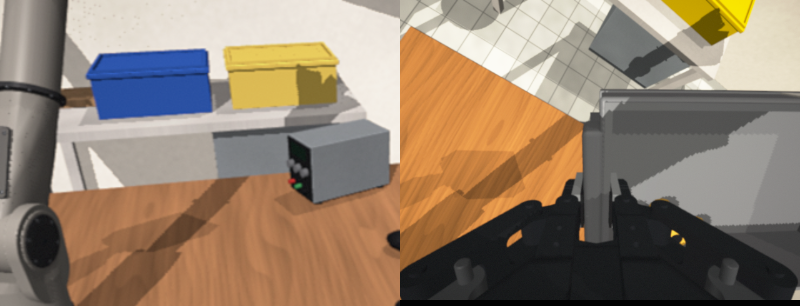

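```bash
cat > dh.py <<'E'
from h import *
Rg=np.array([[-.662,-.749,.037],[-.743,.662,.104],[-.103,.041,-.994]])
u,_,v=np.linalg.svd(Rg);Rg=u@v
a=-.715;Rz=cv2.Rodrigues(np.array([0,0,a]))[0]
s=arm.read_state();R=np.array(s['eef_rot'])
Rt=R@Rg.T@Rz; off=Rg.T@Rz  # tote in tool
def rep(Rt,l):
    g=Rt.T@[0,0,-1]; print(l,'tilt',np.round(np.degrees(np.arccos(Rt[2,2])),1),'downhill az in tote',np.round(np.degrees(np.arctan2(g[1],g[0])),1))
for r in(0,.15,.3,.45,.6,-.15,-.3,-.45): rep(R@cv2.Rodrigues(np.array([0,0,r]))[0]@off,r)
E
python3 dh.py
```

```text
Traceback (most recent call last):
  File "dh.py", line 9, in <module>
    for r in(0,.15,.3,.45,.6,-.15,-.3,-.45): rep(R@cv2.Rodrigues(np.array([0,0,r]))[0]@off,r)
                                                   ~~~~~~~~~~~~~^^^^^^^^^^^^^^^^^^^
cv2.error: OpenCV(4.12.0) /io/opencv/modules/calib3d/src/calibration_base.cpp:151: error: (-210:Unsupported format or combination of formats) The matrices must have 32f or 64f data type in function 'Rodrigues'
```

```bash
sed -i 's/\[0,0,r\]/[0,0,float(r)]/' dh.py; python3 dh.py
```

```text
0 tilt 27.4 downhill az in tote 48.8
0.15 tilt 28.2 downhill az in tote 56.4
0.3 tilt 28.9 downhill az in tote 63.9
0.45 tilt 29.6 downhill az in tote 71.2
0.6 tilt 30.2 downhill az in tote 78.4
-0.15 tilt 26.5 downhill az in tote 41.0
-0.3 tilt 25.6 downhill az in tote 33.0
-0.45 tilt 24.7 downhill az in tote 24.7
```

Emit:
{"op": "servo_tool", "data": {"moves": "-1 1.2 1.6 -2 0;-1 1.5 2 -3 0;-1 1.5 2 -3 0;-1 1.5 2 -3 0;-1 1.5 2 -3 0;-1 1 1.2 -2 0;-1 0 0 0 0;-1 0 0 0 0"}}

```text
clock: 22.7
tcp_pos: [0.2722, 0.5753, 0.7151]
eef_rot: [[-0.534, 0.818, 0.213], [0.782, 0.382, 0.492], [0.321, 0.429, -0.844]]
contact_force: [-0.5, 1.0, -6.1]
opening: 0.0153
grip_force: 62.1
```

```bash
python3 plan.py .3 .6 .5 1; python3 dh.py
```

```text
t 22.7 tcp [0.272 0.575 0.715] q [-1.26  0.5   1.29  0.13 -1.17  2.03 -0.57] tilt 32.4 yaz 25.0
[-6.46 -6.02 19.97] 0.0
x 1.0
0 tilt 34.5 downhill az in tote 45.2
0.15 tilt 35.4 downhill az in tote 53.2
0.3 tilt 36.2 downhill az in tote 60.9
0.45 tilt 36.8 downhill az in tote 68.6
0.6 tilt 37.4 downhill az in tote 76.1
-0.15 tilt 33.7 downhill az in tote 37.2
-0.3 tilt 32.7 downhill az in tote 28.9
-0.45 tilt 31.8 downhill az in tote 20.5
```

Emit:
{"op": "servo_tool", "data": {"moves": "-1 0 0 0 -0.1;-1 0 0 0 -0.15;-1 0 0 0 -0.15;-1 0 0 0 0;-1 0 0 0 0.1;-1 0 0 0 0.15;-1 0 0 0 0.15;-1 0 0 0 0"}}

```text
clock: 23.5
tcp_pos: [0.2735, 0.5756, 0.7141]
eef_rot: [[-0.529, 0.821, 0.214], [0.785, 0.378, 0.49], [0.321, 0.428, -0.845]]
contact_force: [0.5, 1.7, -4.9]
opening: 0.0151
grip_force: 62.3
```

```bash
python3 plan.py .38 .40 .42 14; python3 dh.py | head -1
```

```text
t 23.5 tcp [0.273 0.576 0.714] q [-1.26  0.5   1.25  0.13 -1.12  2.03 -0.57] tilt 32.3 yaz 24.8
[-2.06 -0.75  1.32] 0.0
x 14.0
0 tilt 34.5 downhill az in tote 45.4
```

Emit:
{"op": "servo_tool", "data": {"moves": "-1 -1 -0.4 0.7 0;-1 -2 -0.75 1.3 0;-1 -2 -0.75 1.3 0;-1 -2 -0.75 1.3 0;-1 -2 -0.75 1.3 0;-1 -2 -0.75 1.3 0;-1 -2 -0.75 1.3 0;-1 -2 -0.75 1.3 0"}}

```text
clock: 24.3
tcp_pos: [0.3274, 0.4851, 0.559]
eef_rot: [[-0.532, 0.819, 0.214], [0.784, 0.381, 0.49], [0.321, 0.428, -0.845]]
contact_force: [0.8, -2.2, -5.5]
opening: 0.015
grip_force: 62.0
```

Emit:
{"op": "servo_tool", "data": {"moves": "-1 -2 -0.75 1.3 0;-1 -2 -0.75 1.3 0;-1 -2 -0.75 1.3 0;-1 -2 -0.75 1.3 0;-1 -2 -0.75 1.3 0;-1 -1.5 -0.5 1 0;-1 -0.5 -0.2 0.3 0;-1 0 0 0 0"}}

```text
clock: 25.1
tcp_pos: [0.3718, 0.4122, 0.4371]
eef_rot: [[-0.529, 0.821, 0.214], [0.785, 0.377, 0.492], [0.323, 0.428, -0.844]]
contact_force: [-0.1, 0.0, -5.9]
opening: 0.0155
grip_force: 62.1
```

```bash
python3 plan.py .38 .40 .42 4; python3 dh.py|head -1;python3 - <<'E'
from h import *
a=grab('side')['pixels'][0:300,20:420];b=grab('top')['pixels'][100:400,0:400]
o=np.hstack([a,b]);cv2.imwrite('pics/d4.png',o)
E
```

```text
t 25.1 tcp [0.372 0.412 0.437] q [-1.97 -0.28  0.97  1.63  0.13  1.11 -0.46] tilt 32.4 yaz 24.7
[-0.49 -0.13  0.25] 0.0
x 4.0
0 tilt 34.6 downhill az in tote 45.4
```

View pics/d4.png

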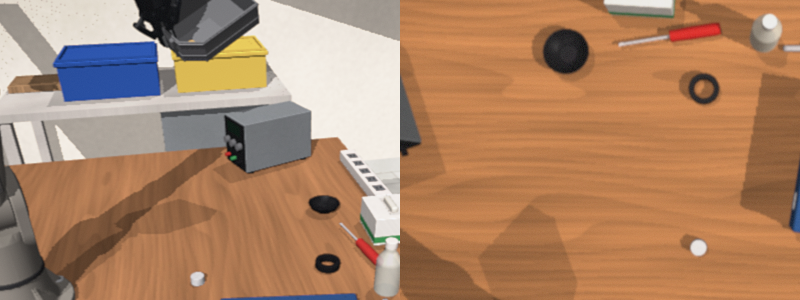

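The side view has the tote at the top edge, around (200,30), too high to see the interior. I'll bring it lower and closer to the camera.

```bash
python3 plan.py .50 .32 .34 8
```

```text
t 25.2 tcp [0.371 0.415 0.44 ] q [-1.97 -0.28  0.97  1.63  0.13  1.11 -0.46] tilt 32.7 yaz 24.8
[-2.19  0.33  0.81] 0.0
x 8.0
```

Emit:
{"op": "servo_tool", "data": {"moves": "-1 -1 0.2 0.4 0;-1 -2.2 0.33 0.8 0;-1 -2.2 0.33 0.8 0;-1 -2.2 0.33 0.8 0;-1 -2.2 0.33 0.8 0;-1 -2.2 0.33 0.8 0;-1 -2.2 0.33 0.8 0;-1 -2.2 0.33 0.8 0"}}

```text
clock: 26.0
tcp_pos: [0.4724, 0.3175, 0.351]
eef_rot: [[-0.533, 0.813, 0.234], [0.784, 0.372, 0.496], [0.317, 0.448, -0.836]]
contact_force: [-0.6, -0.3, -6.2]
opening: 0.0149
grip_force: 62.1
```

Emit:
{"op": "servo_tool", "data": {"moves": "-1 -1 0.1 0.4 0;-1 0 0 0 0;-1 0 0 0 0"}}

```text
clock: 26.3
tcp_pos: [0.4751, 0.3104, 0.3464]
eef_rot: [[-0.53, 0.814, 0.237], [0.787, 0.367, 0.497], [0.317, 0.45, -0.835]]
contact_force: [1.4, 0.3, -5.7]
opening: 0.015
grip_force: 62.1
```

```bash
python3 plan.py .50 .32 .34 8; python3 dh.py|head -1;python3 - <<'E'
from h import *
f=grab('side')
p=np.array([proj(f,[arm.read_state()['tcp_pos']])[0]]).astype(int)[0];print(p)
x0=max(p[0]-80,0);y0=max(p[1]-70,0)
a=f['pixels'][y0:y0+150,x0:x0+200]
a=cv2.convertScaleAbs(cv2.resize(a,None,fx=4,fy=4,interpolation=cv2.INTER_CUBIC),alpha=1.5,beta=20)
cv2.imwrite('pics/d5.png',a)
E
```

```text
t 26.3 tcp [0.475 0.31  0.346] q [-1.91 -0.3   1.3   1.78 -0.02  0.94 -0.03] tilt 33.4 yaz 24.3
[-0.1   0.26  0.2 ] 0.0
x 8.0
0 tilt 35.3 downhill az in tote 43.4
[237  88]
```

View pics/d5.png

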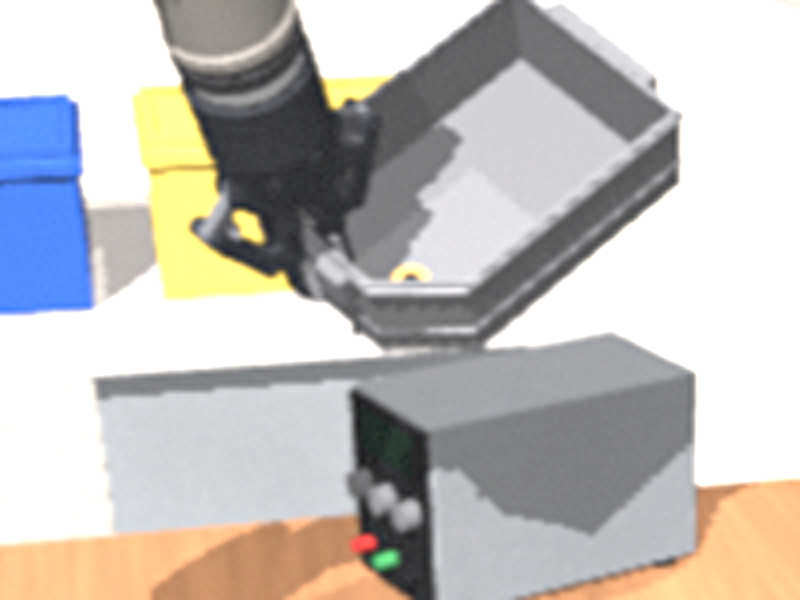

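The side crop shows the tote hanging tilted. The upper floor is empty, and one spacer shows at the cut corner at (410,275) while the near wall hides the rest. I've used all my picture views, so I'll check the rest in code, projecting brass-coloured pixels into the tote frame.

Emit:
{"op": "servo_tool", "data": {"moves": "-1 0.5 0.4 -1 0;-1 0.8 0.8 -1.8 0;-1 0.8 0.8 -1.8 0;-1 0.4 0.4 -1 0;-1 0 0 0 0;-1 0 0 0 0"}}

```text
clock: 26.95
tcp_pos: [0.4674, 0.3105, 0.4106]
eef_rot: [[-0.53, 0.815, 0.236], [0.787, 0.368, 0.495], [0.316, 0.448, -0.836]]
contact_force: [0.3, 0.0, -6.1]
opening: 0.0154
grip_force: 62.0
```

```bash
cat > chk.py <<'E'
from dh import *
s=arm.read_state();print(s['clock'],s['tcp_pos'],np.round(s['joints'],3))
Rt=np.array(s['eef_rot'])@off; to=s['tcp_pos']-np.array(s['eef_rot'])@Rg.T@(np.array([.5958,.1629,.033])-[.5133,.2448,0])
print('lowest tote z',round((Rt@np.array([[.11,.035,0],[.07,.075,0],[-.11,.075,0],[.11,-.075,0]]).T+to[:,None])[2].min(),3))
for n in('wrist','top','side'):
    f=grab(n); h=cv2.cvtColor(f['pixels'],cv2.COLOR_BGR2HSV)
    m=cv2.inRange(h,(18,110,60),(32,255,255))
    c,l,st,ce=cv2.connectedComponentsWithStats(m)
    k,d=K(f);R=np.array(f['R']);t=np.array(f['t'])
    Rc=R@Rt; tc=R@to+t   # tote->cam
    for i in range(1,c):
        if st[i,4]<12: continue
        nn=np.r_[cv2.undistortPoints(ce[i].reshape(1,1,2),k,d)[0,0],1]
        o=-Rc.T@tc; r=Rc.T@nn; p=o+r*(.020-o[2])/r[2]
        if abs(p[0])<.13 and abs(p[1])<.1: print(n,'px',ce[i].round(),'area',st[i,4],'wh',st[i,2:4],'tote',np.round(p*1e3))
E
python3 chk.py
```

```text
0 tilt 35.2 downhill az in tote 43.5
0.15 tilt 36.1 downhill az in tote 51.5
0.3 tilt 36.8 downhill az in tote 59.3
0.45 tilt 37.5 downhill az in tote 67.0
0.6 tilt 38.2 downhill az in tote 74.6
-0.15 tilt 34.3 downhill az in tote 35.4
-0.3 tilt 33.4 downhill az in tote 27.1
-0.45 tilt 32.4 downhill az in tote 18.6
26.95 [0.46744715 0.31046797 0.4105859 ] [-1.844 -0.288  1.189  1.649 -0.015  1.088 -0.085]
lowest tote z 0.369
wrist px [304. 141.] area 13 wh [ 6 10] tote [119. -75.  20.]
wrist px [389. 310.] area 971 wh [44 34] tote [75. 12. 20.]
wrist px [438. 375.] area 144 wh [16 15] tote [42. 59. 20.]
wrist px [454. 390.] area 68 wh [ 9 11] tote [31. 72. 20.]
top px [ 60. 246.] area 1284 wh [45 72] tote [69. 43. 20.]
side px [213.  46.] area 61 wh [ 8 11] tote [109. -90.  20.]
```

```bash
cat >> chk.py <<'E'
    if n=='top':
        x,y,w,hh=st[np.argmax(st[1:,4])+1][:4]
        q=f['pixels'][y-6:y+hh+6,x-6:x+w+6]; g=cv2.cvtColor(q,cv2.COLOR_BGR2GRAY); mm=m[y-6:y+hh+6,x-6:x+w+6]
        for r_ in range(0,mm.shape[0],2): print(''.join('#' if mm[r_,c_] else ('o' if g[r_,c_]<45 else '.') for c_ in range(mm.shape[1])))
        for cn in [(x,y),(x+w,y),(x,y+hh),(x+w,y+hh)]:
            nn=np.r_[cv2.undistortPoints(np.array(cn,float).reshape(1,1,2),k,d)[0,0],1];o=-Rc.T@tc; r=Rc.T@nn; print(cn,np.round((o+r*(.020-o[2])/r[2])*1e3))
E
python3 chk.py | tail -52
```

```text
wrist px [305. 141.] area 15 wh [ 6 10] tote [119. -75.  20.]
wrist px [389. 310.] area 970 wh [44 34] tote [75. 12. 20.]
wrist px [438. 375.] area 151 wh [16 16] tote [42. 59. 20.]
wrist px [454. 390.] area 66 wh [ 9 10] tote [31. 71. 20.]
top px [ 59. 245.] area 1286 wh [46 71] tote [68. 42. 20.]
..........................................................
..........................................................
..........................................................
............................#####.........................
........................#############.....................
......................#################...................
.....................###########..######..................
.....................########.......######................
....................########.........#####................
.....................########.......######................
.......................#########.#########................
.........................#################................
............................##################............
...............................##
[... 1217 characters left out ...]
..........#######......oo.####.................
.....................#######...oooo.#####.................
.....................##########..########.................
........................#######.########..................
..........oo................#########.....................
.......oo.................................................
..............oo..........................................
.............oooo.........................................
(np.int32(35), np.int32(208)) [13. 42. 20.]
(np.int32(81), np.int32(208)) [40. 89. 20.]
(np.int32(35), np.int32(279)) [89. -4. 20.]
(np.int32(81), np.int32(279)) [119.  42.  20.]
side px [213.  45.] area 59 wh [ 8 10] tote [107. -92.  20.]
```

All five bores show up in one touching cluster in the cut corner, 15–47 mm from its middle. The tote is tilted 35° with its lowest point at 0.37 m, so I'll let it settle and hand in.

Emit:
{"op": "servo_tool", "data": {"moves": "-1 0 0 0 0;-1 0 0 0 0;-1 0 0 0 0;-1 0 0 0 0;-1 0 0 0 0"}}

```text
clock: 27.75
tcp_pos: [0.4677, 0.3107, 0.4112]
eef_rot: [[-0.53, 0.815, 0.236], [0.787, 0.368, 0.496], [0.317, 0.449, -0.835]]
contact_force: [-0.6, -0.2, -5.5]
opening: 0.015
grip_force: 62.0
```

```bash
python3 -c "
from h import *
s=arm.read_state();print(s['tcp_pos'],np.abs(s['qd']).max(),s['grip_force'])
print(arm.sign_off())"
```

```text
[0.46771888 0.31073196 0.41122479] 0.0023193327788073766 61.97152018547058
the job is handed in; nothing more can be done
None
```

I handed the job in at about 28 s: both loose spacers are in the tote, which is held still by grip B, tilted about 35° and about 0.37 m clear of the bench, with all five spacers clustered in the cut-off corner. One doubt: joint 6 read 2.032 against its 2.03 limit early on, and joints 2 and 3 also reached theirs.

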